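# Take the lid off the drumstick box and stand it in the drying rack

### The arm

A 7-joint arm with a two-finger parallel gripper is mounted at the origin on the work surface. World frame = base frame: x ahead of the robot, y to its left, z up, the work surface at z = 0. Lengths are in m, angles in rad, forces in N, time in s.
With the tool pointing down it reaches from about 0.425 to 0.875 m from the base axis. Payload 4.7 kg.
Tool frame: the origin (TCP) lies midway between the tips of the shut fingers; the grasp point (between the pads) lies 19 mm behind it; x points along the fingers, y is the direction in which the jaws open and shut, and the axes are right-handed (so a half turn about x gives the same grasp; the last joint's range is limited). The gripper opens to 87 mm and grips with 3 to 60 N. Pads are 19 mm wide; open, the fingers measure 117 mm over their backs; the gripper's body (75 mm by 190 mm) begins 51 mm behind the grasp point.
Start: joints at [-1.108, 0.321, -0.07, 1.45, 0.023, 1.371, -0.057], TCP at [0.282, 0.586, 0.223] pointing down, gripper open.
Joint ranges: [-2.86, 2.86], [-0.3, 2.09], [-1.38, 1.24], [0.06, 2.45], [-1.56, 4.7], [0.09, 2.05], [-2.69, 2.69]. Speed limits (rad/s): [2.57, 2.57, 3.14, 3.14, 3.14, 3.14, 3.14].

### API

Orientations are given as a rotation vector (axis times angle).
In Python, from bench import ctrl gives the robot as it stands. The module is installed in compiled form; this text tells all that it offers.
- The arm moves only by the tool servo_tool, never from a script. Its arguments are lists of equal length, an entry for each row: "dp": the shift along the tool's x, y, z in units of 25 mm (1.0 is 25 mm), a list of three; "yaw": the turn about the tool's x in units of 6 degrees (1.0 is 6 degrees). A call has exactly 5 rows; each row shifts and turns the commanded pose from where the row before left it, along the tool's axes as they then stand; what a row does not reach is not made up. A row lasts 1/10 s, in which the tool goes at most 50 mm and 8.59 degrees, less where a joint would pass 70% of its speed; a pose out of reach is approached as far as the arm can. A call is refused whole if a number of a shift passes 1 or a number of a turn 1, either way. A call with a gripper value outside its range is refused whole. "fingers" is the opening, from 0 (shut) to 1 (fully open), set as the call begins (left out, the last holds). The fingers move at their own pace and stop on an object; "grip_force" is the grip in N (left out, the last holds). Time passes only in rows, so rows that do not move let the fingers close, or fill a call up. It gives the time, the measured TCP pose, the force and the opening at its end, in the units of the state.
- ctrl.get_state(): the state, without advancing time (a new reading comes with each control period).
- ctrl.get_image(name): name is "scene" or "top" or "wrist"; returns (picture, depth): 384x512x3 uint8, red, green, blue; 384x512 float32, m along the optical axis (not along the pixel's ray), 0 where there is no reading.
- ctrl.camera_info(name): a dict with "fx", "fy", "cx", "cy" (pixels), "extrinsics" (4x4, takes a point from world to camera coordinates); the wrist camera has in their place "hand_eye" (4x4, takes a point from camera to tool coordinates, whose origin is the TCP and whose axes are the tool frame's). Camera axes: x right, y down, z forward; pixel columns grow to the right and rows downward; lengths in m; the calibration is good to about 2 mm. A picture is of the moment at which its call begins: read the wrist's pose just before it. camera_info takes no time and is no camera call.
- ctrl.close_job(): hands the job in, once; it reports no verdict.
Trained networks look in the newest picture that a camera, given by its name, has taken for a name from the list of things; names that differ only in an ending like _2 or _b are one class to them, and where a whole thing is asked for, a point or a joint stands for the part that bears it (a point fixed in the world has none). Each returns a list of dicts, best first, with "score" (0 to 1); they miss things now and then, are a little off and sometimes report something else, mostly with a low value. They report only what shows in the picture. A call takes as long as a camera call.
- ctrl.search_frame(camera, label): "extent" ([left, top, right, bottom] in pixels, round what is visible of it).
- ctrl.cut_out(camera, label): "region" (384x512 bool, what is visible of it) and "extent" ([left, top, right, bottom] in pixels, round what is visible of it).
The state is a dict: "time": time; "joint_positions": joint angles; "qd": joint speeds; "joint_torque": joint torques, N m; "position": TCP position; "tool_rot": TCP orientation; "ft_force": force on the tool from outside, world axes, zero at the start; "torque": the same for the moment, N m; "grip_width": opening from 0.0 (shut) to 1.0 (fully open).
Only numpy, scipy, OpenCV 4.12 (cv2) and the standard library are available. Lean on these libraries where they do the work, as an engineer would, in place of code of your own. Each camera call takes 0.05 s, during which the arm holds its last target.

### The job

The vegetable box's lid is to come off for washing. Turn the knob on the box's front until its bar is well clear of the lid, raise the lid by its bow handle until it leans back against its stay rail behind, and let go of it there. Then take it by its top edge, lift it straight up off its hinge pins and stand it, hinge ears down, in the slot of the wire rack, without dropping it and without disturbing the cups, colander and grater.

Things in the scene. Friction and masses are not known exactly. Their poses are not given: they have to be found in the camera images.
- box: Green painted steel vegetable box on short legs, fixed; 140 (x) x 220 (y) mm, walls up to 100 mm above the table. Origin: centre of its underside, at table height. x points from its front (knob, nearer the robot) to its rear (hinge), y left, z up. Two 8 mm steel hinge pins lie along y behind the rear wall.
- box_pins (a point): Midpoint between the two fixed hinge pins, on their common axis (along the box's y): 92 mm behind the box's centre and 106 mm above the table. Axes as the box.
- box_stay (a point): Middle of the stay rail, an 8 mm round bar 70 mm wide along the box's y, fixed to the box 17 mm behind and 58 mm above the pins. The open lid leans on it, 0.12 rad past vertical. Axes as the box.
- knob (a joint): Turning angle of the knob about the vertical, rad, positive counter-clockwise seen from above, limits +-1.75. At 0 its bar lies along the box's x axis and reaches 16 mm over the lid's front edge, holding the lid down; beyond about 1.15 either way the bar is clear of the lid. It turns either way with light friction (0.04 N m) and stays where it is left.
- knob_grip (a point): Grip point of the knob, on its upright pivot axis, 142 mm above the table, 102 mm before the box's centre and 70 mm left of it (+y). The grip is an upright steel fin 10 mm thick, 34 mm long, 119 to 151 mm above the table, in line with the 76 mm catch bar beneath; x lies along it. The closed lid's front edge is 22 mm behind the pivot, its top 112 mm above the table.
- lid: Loose green steel lid, 160 x 200 mm panel 12 mm thick, 0.35 to 0.6 kg. Origin: on the hinge line midway between its ears, in the panel's mid plane. The panel reaches along -x; z is the normal of its top face. Closed, axes as the box, origin at box_pins. It opens front edge up and back by turning 1.69 rad about +y, and there stays by itself on pins and stay rail.
- lid_ear (a point): Middle of one of the lid's two hinge ears, on the hinge line, 75 mm from the middle (+y; the other at -y). Each, 16 mm wide and 23 mm thick, is a fork with a 13 mm slot open along the lid's +x; its prongs reach 14 mm past the hinge line, so the upright lid is off its pins after about 20 mm straight up. Axes as the lid.
- lid_bow (a point): Middle of the lid's bow handle: a round 10 mm steel bar, 80 mm long, parallel to y, 42 mm above the panel's mid plane (31 mm clear above the top face) and 142 mm from the hinge line (30 mm from the front edge). When the lid stands open it is on the far side. Axes as the lid.
- lid_edge (a point): Middle of the lid's front edge (top edge when open), mid plane, 172 mm from the hinge line. The panel is 12 mm thick; on the top face's side the bow bar leaves 31 mm of room for a finger. On the underside two tabs stick out 8 mm, 22 mm from this edge, 55 to 85 mm either side of the middle. Axes as the lid.
- rack: Steel wire drying rack, fixed. Origin: centre of its underside, at table height. One slot runs along its y axis, 40 mm wide (x from -20 to +20 mm) and 250 mm long, between two upright wire fences 103 mm high; slot floor 10 mm above the table. The lid stands in it on its ears, either face forward, leaning on a fence: its origin is then about 24 mm above the table.
- cup_a: White ceramic cup, 76 mm across, 75 mm high, bystander. Origin under its centre.
- cup_b: Second white ceramic cup, the same, bystander.
- colander: Red plastic colander, 200 mm across (244 with its ears), 85 mm high, bystander. Origin under its centre.
- grater: Steel box grater, 55 x 85 mm, 204 mm high with its handle, standing, bystander. Origin under its centre.

How it is judged:
By the outcome, as a careful person would: the job done as asked, in the order asked, and still so for the second after the job is handed in, with the robot touching nothing.
It also fails if it takes over 72 s, if anything falls off the work surface, if the arm or the gripper's body presses on something with over 40 N, if the wrist force passes 120 N, or if a joint passes its speed limit or range.

## Working session

There is one attempt and no reset: what is moved stays moved. The work goes in short steps, Python scripts to look and compute and a tool call to move; the robot and the scene stay as the last step left them, time stands still between calls to the robot, and variables do not carry over. Pictures are saved under pics/ and viewed, and the job is handed in when it is done.

Besides the shell and the picture viewer there is one more tool, called after "Request:" by a JSON object that holds its "method" and its "body", one argument or row to a line. servo_tool: Moves the arm, as the interface text tells. Its arguments: {"type":"object","properties":{"dp":{"type":"array","items":{"type":"array","items":{"type":"number"}}},"yaw":{"type":"array","items":{"type":"number"}},"fingers":{"type":"number"},"grip_force":{"type":"number"}},"required":["dp","yaw"]}

```bash
mkdir -p pics; ls; cat > h.py <<'E'
import numpy as np, cv2, json
from bench import ctrl
from scipy.spatial.transform import Rotation as R
def save(n,im): cv2.imwrite(f'pics/{n}.png',cv2.cvtColor(np.ascontiguousarray(im),cv2.COLOR_RGB2BGR))
def pts(cam,d,st=None):
    ci=ctrl.camera_info(cam)
    v,u=np.mgrid[0:384,0:512]
    P=np.stack([(u-ci['cx'])/ci['fx']*d,(v-ci['cy'])/ci['fy']*d,d],-1)
    if cam=='wrist':
        H=np.array(ci['hand_eye']); T=np.eye(4);T[:3,:3]=R.from_rotvec(st['tool_rot']).as_matrix();T[:3,3]=st['position'];M=T@H
    else: M=np.linalg.inv(np.array(ci['extrinsics']))
    W=P@M[:3,:3].T+M[:3,3]; W[d<=0]=np.nan
    return W
E
python3 - <<'E'
from h import *
s=ctrl.get_state(); print(s)
print(R.from_rotvec(s['tool_rot']).as_matrix().round(3))
for c in ['scene','top','wrist']:
    im,d=ctrl.get_image(c); save(c+'0',im); np.save(c+'0.npy',d); ci=ctrl.camera_info(c); print(c,{k:np.round(v,3).tolist() for k,v in ci.items()})
E
```

```text
pics
{'time': 0.0, 'joint_positions': array([-1.10790734,  0.3218228 , -0.07009366,  1.45164694,  0.02258488,
        1.37079922, -0.05685775]), 'qd': array([ 1.31834240e-03, -5.80495633e-05,  6.32741092e-04,  3.63634661e-04,
        3.01738313e-04, -2.18165661e-04,  2.00562578e-03]), 'joint_torque': array([-2.26931897e-04, -4.91287100e+01, -4.03897623e-01, -3.12541795e+01,
       -6.39431085e-02,  4.36732150e-02,  1.88037820e-04]), 'position': array([0.28181799, 0.58512663, 0.2214758 ]), 'tool_rot': array([ 0.35042822,  1.54234644, -0.35336701]), 'ft_force': array([ 1.49390277,  0.18102162, -0.06348937]), 'torque': array([ 0.03972051, -0.01151998,  0.03806503]), 'grip_width': 1.0021928082887608}
[[-0.001  0.434  0.901]
 [-0.002  0.901 -0.434]
 [-1.    -0.002  0.   ]]
scene {'fx': 471.244, 'fy': 471.244, 'cx': 260.877, 'cy': 196.536, 'extrinsics': [[0.743, 0.669, -0.001, -0.451], [0.565, -0.628, -0.535, -0.292], [-0.359, 0.397, -0.845, 2.044], [0.0, 0.0, 0.0, 1.0]]}
top {'fx': 372.677, 'fy': 372.677, 'cx': 253.98, 'cy': 185.1, 'extrinsics': [[0.02, -1.0, 0.001, -0.023], [-0.998, -0.02, -0.061, 0.604], [0.061, -0.0, -0.998, 1.268], [0.0, 0.0, 0.0, 1.0]]}
wrist {'fx': 313.145, 'fy': 313.145, 'cx': 256.944, 'cy': 183.089, 'hand_eye': [[-0.001, -0.282, 0.959, -0.162], [1.0, 0.001, 0.001, -0.0], [-0.001, 0.959, 0.282, -0.077], [0.0, 0.0, 0.0, 1.0]]}
```

View pics/scene0.png

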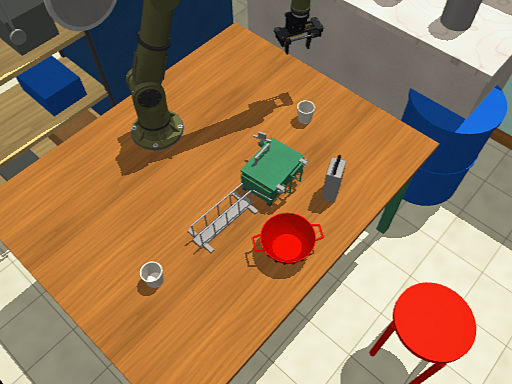

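View pics/top0.png

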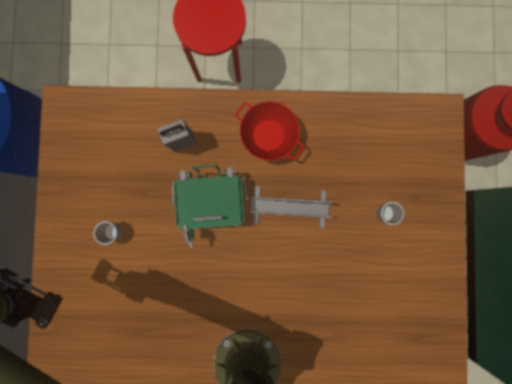

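View pics/wrist0.png

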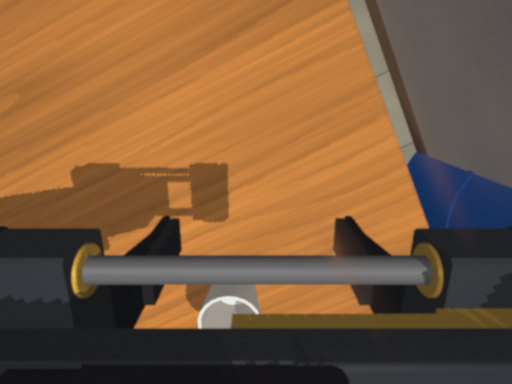

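The scene view shows the box at about (272,165), the rack at (225,220) and the colander at (287,238). The top view shows the box at (209,200), its knob at (188,235), the rack at (291,207), cups at (105,232) and (391,213), the grater at (176,135) and the colander at (270,131). The wrist view shows only one cup. Next I'll locate each of these.

```bash
python3 - <<'E'
from h import *
ctrl.get_image('top')
d=np.load('top0.npy'); W=pts('top',d)
im=cv2.imread('pics/top0.png')
for l in ['lid','box','knob','rack','lid_bow','cup_a','colander','grater']:
    r=ctrl.cut_out('top',l)
    for k in r[:3]:
        m=k['region']&np.isfinite(W[...,2]); p=W[m]
        if len(p)<5: continue
        xy=p[:,:2]
        print(l,round(k['score'],2),np.round(k['extent']),len(p),'lo',np.percentile(p,3,axis=0).round(3),'hi',np.percentile(p,97,axis=0).round(3), 'rect',cv2.minAreaRect(xy.astype(np.float32)))
cv2.imwrite('pics/topz.png',cv2.resize(im[90:260,80:420],None,fx=2.3,fy=2.3,interpolation=cv2.INTER_CUBIC))
E
```

```text
lid 0.87 [175. 171. 243. 231.] 3238 lo [0.466 0.042 0.107] hi [0.624 0.229 0.124] rect ((0.5511387586593628, 0.14033879339694977), (0.19747969508171082, 0.21034178137779236), 7.986188888549805)
box 0.85 [170. 167. 246. 249.] 454 lo [ 0.411  0.019 -0.001] hi [0.65  0.259 0.168] rect ((0.5532132983207703, 0.15666934847831726), (0.20522570610046387, 0.28856387734413147), 38.12528991699219)
knob 0.44 [174. 170. 240. 231.] 3214 lo [0.467 0.042 0.108] hi [0.623 0.229 0.123] rect ((0.550357460975647, 0.14847250282764435), (0.18968798220157623, 0.22333751618862152), 4.860780715942383)
knob 0.44 [374. 203. 404. 224.] 492 lo [ 0.488 -0.498  0.   ] hi [ 0.548 -0.43   0.077] rect ((0.5192092657089233, -0.4801449775695801), (0.0671563595533371, 0.10606475174427032), 3.563464403152466)
rack 0.9 [249. 186. 330. 230.] 1454 lo [ 0.484 -0.257  0.004] hi [ 0.579 -0.009  0.105] rect ((0.5316698551177979, -0.1353045552968979), (0.27466607093811035, 0.12876194715499878), 86.8774185180664)
rack 0.42 [175. 168. 242. 230.] 3184 lo [0.467 0.042 0.108] hi [0.622 0.229 0.126] rect ((0.5500302314758301, 0.148432
[... 761 characters left out ...]
ct ((0.7915917038917542, -0.06037913262844086), (0.22633390128612518, 0.2129983752965927), 12.46866512298584)
grater 0.65 [233. 104. 304. 160.] 3077 lo [ 0.698 -0.149 -0.   ] hi [0.873 0.04  0.086] rect ((0.7954913377761841, -0.06128360331058502), (0.2232772260904312, 0.23727071285247803), 4.222061634063721)
grater 0.61 [159. 124. 198. 154.] 839 lo [0.717 0.199 0.014] hi [0.785 0.279 0.204] rect ((0.7501078844070435, 0.25053250789642334), (0.0643123909831047, 0.1050976812839508), 29.704086303710938)
grater 0.52 [174. 169. 241. 230.] 3228 lo [0.465 0.043 0.108] hi [0.623 0.229 0.123] rect ((0.5497423410415649, 0.13962863385677338), (0.1924125850200653, 0.20581762492656708), 4.860780715942383)
```

View pics/topz.png

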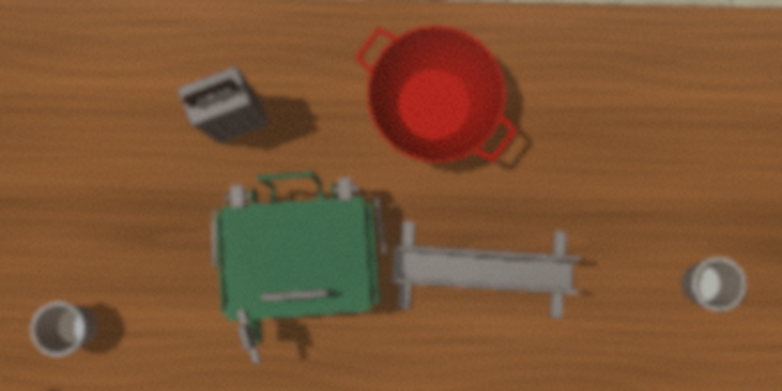

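Request:
{"method": "servo_tool", "body": {
  "dp": [
    [0,-0.82,0.78],
    [0,-0.82,0.78],
    [0,-0.82,0.78],
    [0,-0.82,0.78],
    [0,-0.82,0.78]
  ],
  "yaw": [0,0,0,0,0]
}}

```text
time: 1.1
position: [0.3258, 0.4499, 0.2227]
tool_rot: [0.352, 1.542, -0.352]
ft_force: [0.7, -0.2, 1.0]
grip_width: 0.999
```

Request:
{"method": "servo_tool", "body": {
  "dp": [
    [0,-0.82,0.78],
    [0,-0.82,0.78],
    [0,-0.82,0.78],
    [0,-0.82,0.78],
    [0,-0.82,0.78]
  ],
  "yaw": [0,0,0,0,0]
}}

```text
time: 1.6
position: [0.3691, 0.3152, 0.2228]
tool_rot: [0.352, 1.542, -0.351]
ft_force: [0.5, -0.2, -0.2]
grip_width: 0.997
```

Request:
{"method": "servo_tool", "body": {
  "dp": [
    [0,-0.82,0.78],
    [0,-0.82,0.78],
    [0,-0.82,0.78],
    [0,-0.82,0.78],
    [0,-0.82,0.78]
  ],
  "yaw": [0,0,0,0,0]
}}

```text
time: 2.1
position: [0.4125, 0.1806, 0.2229]
tool_rot: [0.353, 1.541, -0.351]
ft_force: [0.2, 0.2, -0.1]
grip_width: 1.0
```

Request:
{"method": "servo_tool", "body": {
  "dp": [
    [0,0,0],
    [0,0,0],
    [0,0,0],
    [0,0,0],
    [0,0,0]
  ],
  "yaw": [-1,-1,-1,-1,-1],
  "fingers": 0.5
}}

```text
time: 2.6
position: [0.4122, 0.1817, 0.2228]
tool_rot: [-0.062, 1.569, 0.062]
ft_force: [-0.0, 0.3, 0.4]
grip_width: 0.629
```

```bash
python3 - <<'E'
from h import *
s=ctrl.get_state(); print(s['time'],s['position'],s['joint_positions'].round(2),s['grip_width'],s['ft_force'])
print(R.from_rotvec(s['tool_rot']).as_matrix().round(3))
im,d=ctrl.get_image('wrist'); save('wrist1',im); np.savez('wrist1.npz',d=d,im=im,tr=s['tool_rot'],p=s['position'])
W=pts('wrist',d,s)
for l in ['lid','knob','lid_bow','rack']:
    for k in ctrl.cut_out('wrist',l)[:2]:
        p=W[k['region']]; p=p[np.isfinite(p[:,2])]
        print(l,round(k['score'],2),np.round(k['extent']),len(p),np.percentile(p,3,axis=0).round(3),np.percentile(p,97,axis=0).round(3) )
E
```

```text
2.6 [0.41220489 0.18167936 0.22280474] [-0.75 -0.12  0.26  1.93  0.03  1.33  1.15] 0.6291077460922414 [-0.03911824  0.32240108  0.43722797]
[[ 0.    -0.079  0.997]
 [ 0.     0.997  0.079]
 [-1.     0.     0.   ]]
lid 0.79 [ 92. 224. 299. 312.] 6758 [0.458 0.075 0.105] [0.556 0.226 0.113]
knob 0.58 [255. 168. 283. 248.] 976 [0.401 0.18  0.119] [0.467 0.206 0.152]
lid_bow 0.9 [ 93. 221. 302. 315.] 6753 [0.459 0.075 0.105] [0.556 0.226 0.113]
rack 0.72 [  0. 192. 105. 254.] 2683 [ 0.478 -0.136  0.001] [ 0.553 -0.011  0.071]
rack 0.36 [ 91. 225. 303. 314.] 6870 [0.458 0.071 0.104] [0.556 0.226 0.113]
```

View pics/wrist1.png

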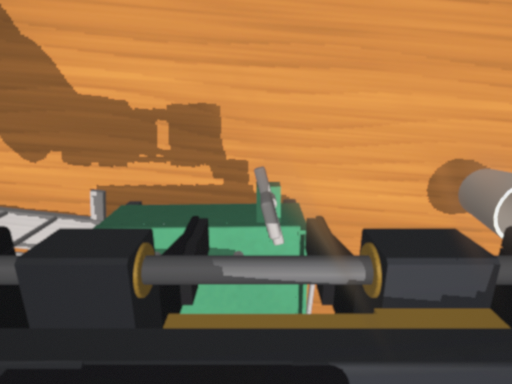

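The wrist view shows the knob fin at about (262,200), the lid's front edge at row ~210, and the rack end at (98,205). The gripper hides the rest. Next I'll fit the fin line and the lid edge from depth.

```bash
python3 - <<'E'
from h import *
z=np.load('wrist1.npz'); s=dict(tool_rot=z['tr'],position=z['p']); W=pts('wrist',z['d'],s)
k=ctrl.cut_out('wrist','knob')[0]; m=k['region']
p=W[m]; 
for lo,hi in [(.145,.16),(.12,.145),(.10,.118)]:
    q=p[(p[:,2]>lo)&(p[:,2]<hi)]
    if len(q)<5: continue
    c=q.mean(0); u,sv,vt=np.linalg.svd((q-c)[:,:2]); a=np.degrees(np.arctan2(vt[0,1],vt[0,0])); t=(q-c)[:,:2]@vt[0]
    print(lo,len(q),c.round(4),a,np.percentile(t,[1,99]).round(4),q[:,2].max(), cv2.minAreaRect(q[:,:2].astype(np.float32)))
# lid front edge
k=ctrl.cut_out('wrist','lid')[0]; r=k['region']
q=W[r]; q=q[(q[:,2]>.106)&(q[:,2]<.118)]
# for y bins min x
e=[]
for y in np.arange(.05,.235,.005):
    b=q[(abs(q[:,1]-y)<.003)]
    if len(b)>10: e.append((y,np.percentile(b[:,0],1)))
e=np.array(e); print(e.round(4).tolist()); 
g=(e[:,1]<e[:,1].min()+.03)
cc=np.polyfit(e[g,0],e[g,1],1); print(cc,np.degrees(np.arctan(-cc[0])))
# left side max y per x
for x in np.arange(.465,.55,.01):
    b=q[abs(q[:,0]-x)<.003]
    if len(b): print(round(x,3),b[:,1].max().round(4),end=' | ')
E
```

```text
0.145 482 [0.4339 0.1934 0.1506] 19.063877681199425 [-0.0153  0.0173] 0.15267807267088654 ((0.4351622760295868, 0.19367283582687378), (0.034067071974277496, 0.010038210079073906), 18.913408279418945)
0.12 439 [0.4221 0.1898 0.1252] 20.148612267503765 [-0.0233  0.0502] 0.1449540490128709 ((0.4353683292865753, 0.19386568665504456), (0.0752284973859787, 0.0098818214610219), 19.04283332824707)
0.1 16 [0.4146 0.1883 0.1165] 19.29389197934893 [-0.0165  0.0564] 0.11793191710580736 ((0.4345262050628662, 0.1939225196838379), (0.0742487832903862, 0.010971227660775185), 17.243738174438477)
[[0.05, 0.4706], [0.055, 0.4701], [0.06, 0.4695], [0.065, 0.4693], [0.07, 0.4691], [0.075, 0.4685], [0.08, 0.468], [0.085, 0.4672], [0.09, 0.4671], [0.095, 0.4666], [0.1, 0.4661], [0.105, 0.4655], [0.11, 0.4652], [0.115, 0.465], [0.12, 0.5523], [0.125, 0.5439], [0.13, 0.5275], [0.135, 0.5263], [0.14, 0.4625], [0.145, 0.4619], [0.15, 0.4619], [0.155, 0.4613], [0.16, 0.4608], [0.165, 0.4602], [0.17, 0.4598], [0.175, 0.4593], [0.18, 0.4589], [0.185, 0.4584], [0.19, 0.4581], [0.195, 0.4606], [0.2, 0.4711], [0.205, 0.4564], [0.21, 0.456], [0.215, 0.4557], [0.22, 0.4552], [0.225, 0.4551], [0.23, 0.4749]]
[-0.06360846  0.47250952] 3.6395927859715056
0.465 0.2263 | 0.475 0.2277 | 0.485 0.2287 | 0.495 0.1438 | 0.525 0.2311 | 0.535 0.2326 | 0.545 0.2336 |
```

Request:
{"method": "servo_tool", "body": {
  "dp": [
    [0,0.2,0.5],
    [0,0.21,0.47],
    [0,0,0],
    [0,0,0],
    [0.5,0,0]
  ],
  "yaw": [0,0,-0.8,-0.8,-0.82]
}}

```text
time: 3.45
position: [0.4371, 0.1945, 0.2113]
tool_rot: [-0.259, 1.552, 0.26]
ft_force: [-0.7, -0.3, 0.8]
grip_width: 0.501
```

Request:
{"method": "servo_tool", "body": {
  "dp": [
    [0.8,0,0],
    [0.8,0,0],
    [0.8,0,0],
    [0.8,0,0],
    [0.2,0,0]
  ],
  "yaw": [0,0,0,0,0]
}}

```text
time: 3.95
position: [0.4345, 0.1931, 0.1229]
tool_rot: [-0.259, 1.559, 0.256]
ft_force: [-0.3, 0.3, 0.1]
grip_width: 0.498
```

```bash
python3 - <<'E'
from h import *
s=ctrl.get_state(); print(s['time'],s['position'],s['grip_width'],s['ft_force'])
print(R.from_rotvec(s['tool_rot']).as_matrix().round(3))
im,d=ctrl.get_image('wrist'); save('wrist2',im)
E
```

```text
3.95 [0.43445713 0.19309589 0.12286998] 0.49834211215934016 [-0.30291392  0.2789753   0.06594981]
[[-0.003 -0.322  0.947]
 [-0.002  0.947  0.322]
 [-1.    -0.001 -0.004]]
```

View pics/wrist2.png

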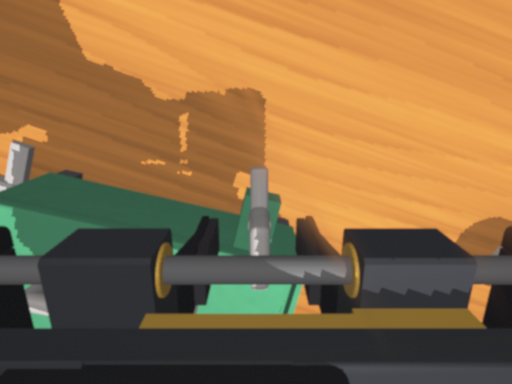

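The fin stands upright between the two fingers, centred at (260,220) and in line with them. I'll close on it now.

Request:
{"method": "servo_tool", "body": {
  "dp": [
    [0,0,0],
    [0,0,0],
    [0,0,0],
    [0,0,0],
    [0,0,0]
  ],
  "yaw": [0,0,0,0,0],
  "fingers": 0,
  "grip_force": 20
}}

```text
time: 4.5
position: [0.4358, 0.1939, 0.1255]
tool_rot: [-0.257, 1.555, 0.258]
ft_force: [-0.6, 3.9, 1.5]
grip_width: 0.131
```

Request:
{"method": "servo_tool", "body": {
  "dp": [
    [0,0,0],
    [0,0,0],
    [0,0,0],
    [0,0,0],
    [0,0,0]
  ],
  "yaw": [0.2,0.5,0.9,0.9,0.9]
}}

```text
time: 5.0
position: [0.4356, 0.1944, 0.1255]
tool_rot: [0.026, 1.57, -0.024]
ft_force: [-0.5, 1.4, 2.6]
grip_width: 0.109
```

Request:
{"method": "servo_tool", "body": {
  "dp": [
    [0,0,0],
    [0,0,0],
    [0,0,0],
    [0,0,0],
    [0,0,0]
  ],
  "yaw": [1,1,1,1,1]
}}

```text
time: 5.5
position: [0.4355, 0.1941, 0.1255]
tool_rot: [0.436, 1.527, -0.435]
ft_force: [-1.3, 0.2, 2.7]
grip_width: 0.113
```

Request:
{"method": "servo_tool", "body": {
  "dp": [
    [0,0,0],
    [0,0,0],
    [0,0,0],
    [0,0,0],
    [0,0,0]
  ],
  "yaw": [1,1,1,1,1]
}}

```text
time: 6.0
position: [0.4352, 0.1938, 0.1255]
tool_rot: [0.84, 1.403, -0.841]
ft_force: [-3.5, 0.3, 3.8]
grip_width: 0.114
```

Request:
{"method": "servo_tool", "body": {
  "dp": [
    [0,0,0],
    [0,0,0],
    [0,0,0],
    [0,0,0],
    [0,0,0]
  ],
  "yaw": [1,1,1,0,0]
}}

```text
time: 6.5
position: [0.435, 0.1937, 0.1255]
tool_rot: [1.072, 1.291, -1.074]
ft_force: [-2.9, -0.8, 5.9]
grip_width: 0.113
```

Request:
{"method": "servo_tool", "body": {
  "dp": [
    [0,0,0],
    [0,0,0],
    [0,0,0],
    [0,0,0],
    [0,0,0]
  ],
  "yaw": [0,0,0,0,0],
  "fingers": 0.5
}}

```text
time: 7.0
position: [0.4357, 0.1937, 0.125]
tool_rot: [1.074, 1.29, -1.074]
ft_force: [-0.4, 1.0, -1.4]
grip_width: 0.46
```

```bash
python3 - <<'E'
from h import *
s=ctrl.get_state(); print(s['time'],s['position'],s['joint_positions'].round(2),s['grip_width'],s['ft_force'])
print(R.from_rotvec(s['tool_rot']).as_matrix().round(3))
E
```

```text
7.0 [0.43565315 0.19365172 0.12498607] [-0.77  0.02  0.31  2.   -0.01  1.12 -0.28] 0.45955821616803955 [-0.38007553  0.97678659 -1.35209239]
[[ 0.     0.984  0.181]
 [-0.     0.181 -0.984]
 [-1.     0.     0.   ]]
```

Request:
{"method": "servo_tool", "body": {
  "dp": [
    [-0.6,0,0],
    [-0.9,0,0],
    [-0.9,0,0],
    [-0.8,0,0],
    [0,0,0]
  ],
  "yaw": [0,0,0,0,0.88]
}}

```text
time: 7.5
position: [0.4373, 0.1945, 0.2081]
tool_rot: [1.149, 1.248, -1.139]
ft_force: [0.3, -0.4, -0.1]
grip_width: 0.502
```

Request:
{"method": "servo_tool", "body": {
  "dp": [
    [0,0.52,0.7],
    [0,0.52,0.7],
    [0,0.52,0.7],
    [0,0.52,0.7],
    [0,0,0]
  ],
  "yaw": [0,0,0,0,0]
}}

```text
time: 8.0
position: [0.4954, 0.1255, 0.2051]
tool_rot: [1.146, 1.246, -1.147]
ft_force: [0.1, -0.4, -0.1]
grip_width: 0.501
```

```bash
python3 - <<'E'
from h import *
s=ctrl.get_state(); print(s['time'],s['position'],s['grip_width'],s['ft_force'])
M=R.from_rotvec(s['tool_rot']).as_matrix(); print(M.round(3))
im,d=ctrl.get_image('wrist'); save('wrist3',im); W=pts('wrist',d,s)
it,dt=ctrl.get_image('top'); save('top1',it[90:260,80:420])
p=W[(W[...,2]>.135)&(W[...,2]<.16)]
c=np.array([.5434,.133,0]); a=np.radians(5.1); Rb=np.array([[np.cos(a),-np.sin(a),0],[np.sin(a),np.cos(a),0],[0,0,1]])
b=(p-c)@Rb
g=(abs(b[:,1])<.06)&(b[:,0]>-.075)&(b[:,0]<-.02); q=b[g]; print(len(q))
if len(q)>5: print(np.percentile(q,[1,50,99],axis=0).round(4)); h=q[q[:,2]>.148]; print(len(h),h.mean(0),cv2.minAreaRect(h[:,:2].astype(np.float32)))
h=b[(abs(b[:,0]+.102)<.05)&(abs(b[:,1]-.07)<.05)]; print(len(h)); 
if len(h)>5: print(cv2.minAreaRect(h[:,:2].astype(np.float32)))
E
```

```text
8.0 [0.49535101 0.12550307 0.20510067] 0.5006577661184888 [ 0.12427742 -0.40918478 -0.09506927]
[[ 0.001  0.996  0.085]
 [-0.002  0.085 -0.996]
 [-1.     0.001  0.002]]
1581
[[-0.0551 -0.0413  0.143 ]
 [-0.0501  0.0056  0.1519]
 [-0.0456  0.0448  0.1539]]
1544 [-0.05017292  0.00362417  0.15173309] ((-0.05048969388008118, 0.0007716789841651917), (0.0888403132557869, 0.009830711409449577), 89.963134765625)
1102
((-0.08117960393428802, 0.05159610137343407), (0.02804683893918991, 0.08418547362089157), 49.04716491699219)
```

View pics/wrist3.png

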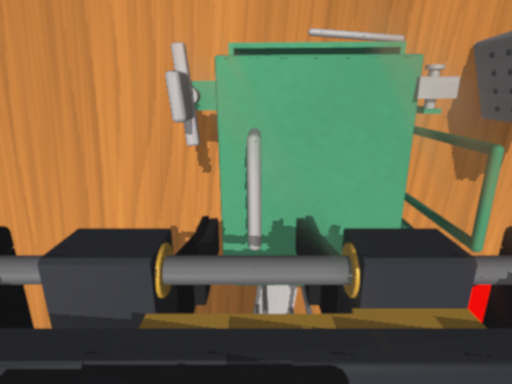

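View pics/top1.png

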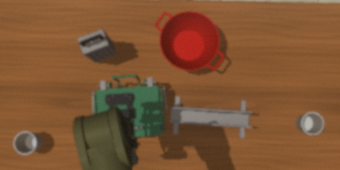

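The wrist view shows the bow bar at (253,190) between the fingers, and the knob bar at (185,95) parallel to the front edge and clear of the lid. The bow lies where the model predicts, so I'll descend and grip it.

Request:
{"method": "servo_tool", "body": {
  "dp": [
    [0.6,-0.07,-0.14],
    [0.9,0,0],
    [0.9,0,0],
    [0.64,0,0],
    [0,0,0]
  ],
  "yaw": [0,0,0,0,0]
}}

```text
time: 8.6
position: [0.489, 0.1327, 0.1268]
tool_rot: [1.138, 1.254, -1.146]
ft_force: [0.0, 0.4, -0.2]
grip_width: 0.496
```

Request:
{"method": "servo_tool", "body": {
  "dp": [
    [0,0,0],
    [0,0,0],
    [0,0,0],
    [0,0,0],
    [0,0,0]
  ],
  "yaw": [0,0,0,0,0],
  "fingers": 0,
  "grip_force": 12
}}

```text
time: 9.1
position: [0.4919, 0.1321, 0.1295]
tool_rot: [1.144, 1.25, -1.142]
ft_force: [-0.2, -0.4, 0.1]
grip_width: 0.131
```

```bash
python3 - <<'E'
from h import *
s=ctrl.get_state(); print(s['position'],s['grip_width'],s['ft_force']); M=R.from_rotvec(s['tool_rot']).as_matrix(); print(M.round(3))
# arc plan: increments in units, along tool y (box x) and tool x (down)
th0=np.arctan2(42,142); r=np.hypot(142,42)
for n,tot in [(30,1.69)]:
    # ease
    u=np.linspace(0,1,n+1); th=tot*(u)
    X=-142*np.cos(th)+42*np.sin(th); Z=142*np.sin(th)+42*np.cos(th)
    for i in range(n): print(i,round((th[i+1]),2),'dx_down',round(-(Z[i+1]-Z[i])/25,2),'dy',round((X[i+1]-X[i])/25,2))
E
```

```text
[0.49187881 0.13207713 0.12953114] 0.1307609769178799 [-0.18974709 -0.37506555  0.09416794]
[[ 0.001  0.996  0.089]
 [ 0.     0.089 -0.996]
 [-1.     0.001 -0.   ]]
0 0.06 dx_down -0.32 dy 0.1
1 0.11 dx_down -0.31 dy 0.12
2 0.17 dx_down -0.3 dy 0.14
3 0.23 dx_down -0.3 dy 0.16
4 0.28 dx_down -0.29 dy 0.17
5 0.34 dx_down -0.28 dy 0.19
6 0.39 dx_down -0.26 dy 0.2
7 0.45 dx_down -0.25 dy 0.22
8 0.51 dx_down -0.24 dy 0.23
9 0.56 dx_down -0.23 dy 0.24
10 0.62 dx_down -0.21 dy 0.26
11 0.68 dx_down -0.2 dy 0.27
12 0.73 dx_down -0.18 dy 0.28
13 0.79 dx_down -0.17 dy 0.29
14 0.84 dx_down -0.15 dy 0.3
15 0.9 dx_down -0.13 dy 0.31
16 0.96 dx_down -0.12 dy 0.31
17 1.01 dx_down -0.1 dy 0.32
18 1.07 dx_down -0.08 dy 0.32
19 1.13 dx_down -0.06 dy 0.33
20 1.18 dx_down -0.04 dy 0.33
21 1.24 dx_down -0.02 dy 0.33
22 1.3 dx_down -0.01 dy 0.33
23 1.35 dx_down 0.01 dy 0.33
24 1.41 dx_down 0.03 dy 0.33
25 1.46 dx_down 0.05 dy 0.33
26 1.52 dx_down 0.07 dy 0.33
27 1.58 dx_down 0.09 dy 0.32
28 1.63 dx_down 0.11 dy 0.32
29 1.69 dx_down 0.12 dy 0.31
```

Request:
{"method": "servo_tool", "body": {
  "dp": [
    [-0.32,0.1,0],
    [-0.31,0.12,0],
    [-0.3,0.14,0],
    [-0.3,0.16,0],
    [-0.29,0.17,0]
  ],
  "yaw": [0,0,0,0,0],
  "grip_force": 20
}}

```text
time: 9.6
position: [0.5091, 0.1335, 0.1677]
tool_rot: [1.143, 1.25, -1.143]
ft_force: [-0.0, 0.7, -4.0]
grip_width: 0.111
```

Request:
{"method": "servo_tool", "body": {
  "dp": [
    [-0.28,0.19,0],
    [-0.26,0.2,0],
    [-0.25,0.22,0],
    [-0.24,0.23,0],
    [-0.23,0.24,0]
  ],
  "yaw": [0,0,0,0,0]
}}

```text
time: 10.1
position: [0.5357, 0.136, 0.199]
tool_rot: [1.142, 1.251, -1.144]
ft_force: [-2.5, -0.5, -1.1]
grip_width: 0.108
```

```bash
python3 - <<'E'
from h import *
s=ctrl.get_state(); print(s['position'],s['grip_width'],s['ft_force'])
im,d=ctrl.get_image('wrist'); save('wrist4',im)
E
```

```text
[0.53565221 0.1359727  0.19904185] 0.10760864074976315 [-2.52771679 -0.48147318 -1.13073055]
```

View pics/wrist4.png

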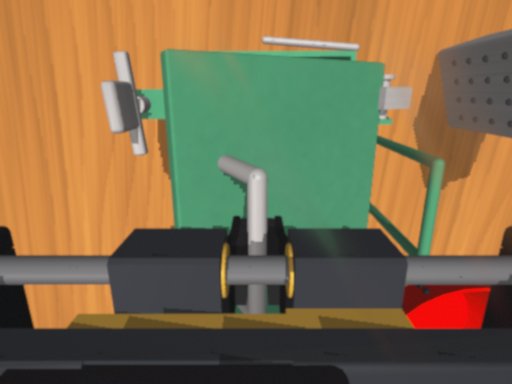

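The lid is opening, about 30° up, with the bow held at (257,200). I'll carry on along the arc.

Request:
{"method": "servo_tool", "body": {
  "dp": [
    [-0.21,0.26,0],
    [-0.2,0.27,0],
    [-0.18,0.28,0],
    [-0.17,0.29,0],
    [-0.15,0.3,0]
  ],
  "yaw": [0,0,0,0,0]
}}

```text
time: 10.65
position: [0.5707, 0.1392, 0.223]
tool_rot: [1.143, 1.251, -1.143]
ft_force: [-4.0, -0.3, 3.9]
grip_width: 0.104
```

Request:
{"method": "servo_tool", "body": {
  "dp": [
    [-0.13,0.31,0],
    [-0.12,0.31,0],
    [-0.1,0.32,0],
    [-0.08,0.32,0],
    [-0.06,0.33,0]
  ],
  "yaw": [0,0,0,0,0]
}}

```text
time: 11.15
position: [0.6112, 0.1428, 0.234]
tool_rot: [1.144, 1.25, -1.142]
ft_force: [-2.3, -0.9, 2.9]
grip_width: 0.105
```

Request:
{"method": "servo_tool", "body": {
  "dp": [
    [-0.04,0.33,0],
    [-0.02,0.33,0],
    [-0.01,0.33,0],
    [0.01,0.33,0],
    [0.03,0.33,0]
  ],
  "yaw": [0,0,0,0,0]
}}

```text
time: 11.65
position: [0.6518, 0.1464, 0.2338]
tool_rot: [1.143, 1.25, -1.143]
ft_force: [-1.9, 0.6, 1.3]
grip_width: 0.104
```

Request:
{"method": "servo_tool", "body": {
  "dp": [
    [0.05,0.33,0],
    [0.07,0.33,0],
    [0.09,0.32,0],
    [0.1,0.3,0],
    [0.1,0.25,0]
  ],
  "yaw": [0,0,0,0,0]
}}

```text
time: 12.15
position: [0.69, 0.1497, 0.2237]
tool_rot: [1.143, 1.25, -1.143]
ft_force: [-1.4, 1.7, 0.4]
grip_width: 0.104
```

```bash
python3 - <<'E'
from h import *
s=ctrl.get_state(); print(s['time'],s['position'],s['grip_width'],s['ft_force'],s['joint_positions'].round(2))
im,d=ctrl.get_image('wrist'); save('wrist5',im)
im,d=ctrl.get_image('scene'); save('scene5',cv2.resize(im[80:290,130:400],None,fx=2.9,fy=2.8))
c=np.array([.5434,.133,0]); a=np.radians(5.1); Rb=np.array([[np.cos(a),-np.sin(a),0],[np.sin(a),np.cos(a),0],[0,0,1]])
b=(s['position']+[0,0,.019]-c)@Rb; print('bow in box',b,'expected open',[.092+.0586,0,.106+.136])
E
```

```text
12.15 [0.69000991 0.14970765 0.22367533] 0.10415166412968586 [-1.44883105  1.70153752  0.37669217] [-0.55  0.46  0.43  1.3  -0.19  1.42 -0.04]
bow in box [0.14751471 0.00360872 0.24267533] expected open [0.1506, 0, 0.242]
```

View pics/wrist5.png

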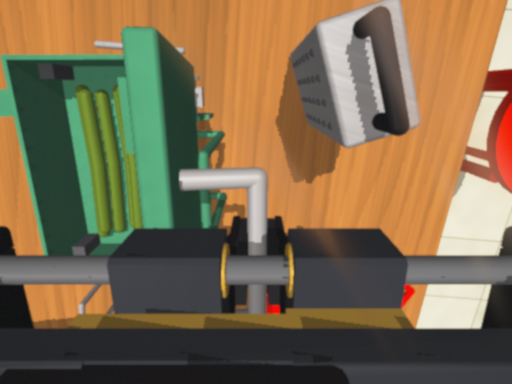

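View pics/scene5.png

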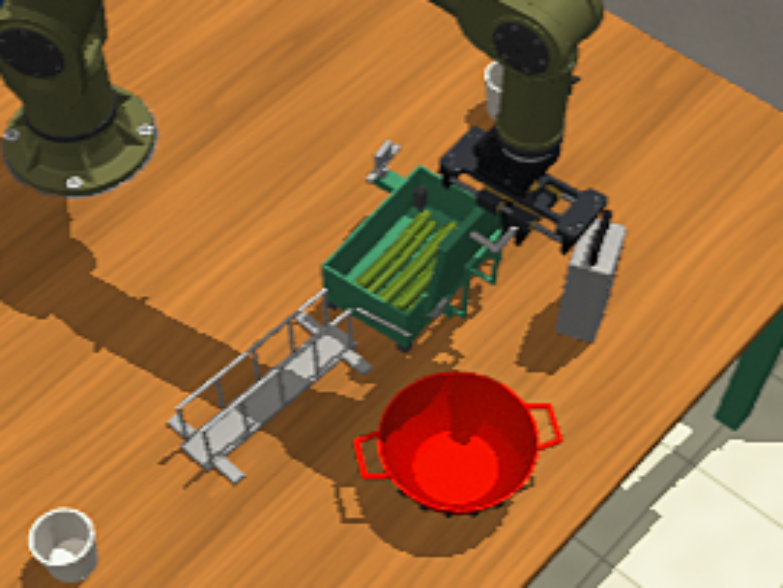

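The wrist view shows the lid upright, its top edge at (155,130) and the bow at (220,180); the grater at (355,80) is clear. The bow is about 3 mm short of the stay, so I'll nudge it on.

Request:
{"method": "servo_tool", "body": {
  "dp": [
    [0.01,0.05,0],
    [0.01,0.05,0],
    [0.01,0.04,0],
    [0,0,0],
    [0,0,0]
  ],
  "yaw": [0,0,0,0,0]
}}

```text
time: 12.75
position: [0.6926, 0.1498, 0.2232]
tool_rot: [1.143, 1.25, -1.143]
ft_force: [-0.4, -0.1, -0.7]
grip_width: 0.107
```

Request:
{"method": "servo_tool", "body": {
  "dp": [
    [0,0,0],
    [0,0,0],
    [0,0,0],
    [0,0,0],
    [0,0,0]
  ],
  "yaw": [0,0,0,0,0],
  "fingers": 0.24
}}

```text
time: 13.25
position: [0.6929, 0.15, 0.2236]
tool_rot: [1.143, 1.25, -1.143]
ft_force: [-0.8, 0.5, 0.1]
grip_width: 0.239
```

```bash
python3 - <<'E'
from h import *
s=ctrl.get_state(); print(s['time'],s['position'],s['grip_width'],s['ft_force'])
im,d=ctrl.get_image('wrist'); save('wrist6',im)
W=pts('wrist',d,s)
c=np.array([.5434,.133,0]); a=np.radians(5.1); Rb=np.array([[np.cos(a),-np.sin(a),0],[np.sin(a),np.cos(a),0],[0,0,1]])
np.save('w6.npy',(W-c)@Rb)
E
```

```text
13.25 [0.69291166 0.15001894 0.22355894] 0.2392691691275714 [-0.77034824  0.49985763  0.08931335]
```

View pics/wrist6.png

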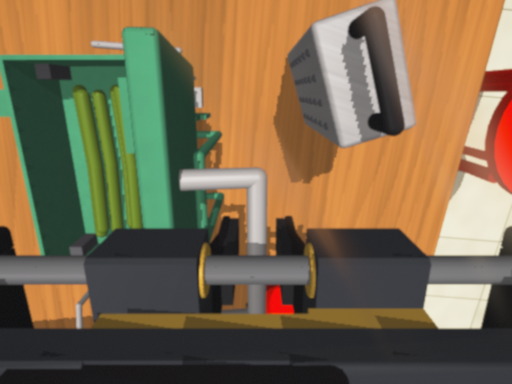

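Request:
{"method": "servo_tool", "body": {
  "dp": [
    [-0.3,0,0],
    [-0.8,0,0],
    [-0.8,0,0],
    [-0.8,0,0],
    [-0.6,0,0]
  ],
  "yaw": [0,0,0,0,0]
}}

```text
time: 13.8
position: [0.6932, 0.15, 0.3081]
tool_rot: [1.144, 1.249, -1.141]
ft_force: [-0.3, -0.3, -0.6]
grip_width: 0.246
```

```bash
python3 - <<'E'
from h import *
s=ctrl.get_state(); print(s['time'],s['position'],s['grip_width'],s['ft_force'],s['joint_positions'].round(2))
im,d=ctrl.get_image('wrist'); save('wrist7',im)
W=pts('wrist',d,s)
c=np.array([.5434,.133,0]); a=np.radians(5.1); Rb=np.array([[np.cos(a),-np.sin(a),0],[np.sin(a),np.cos(a),0],[0,0,1]])
B=(W-c)@Rb
m=(B[...,2]>.262)&(B[...,2]<.29)&(abs(B[...,1])<.11)&(B[...,0]>.08)&(B[...,0]<.14)
q=B[m]; print(len(q)); print(np.percentile(q,[1,50,99],axis=0).round(4)); t=q[q[:,2]>.274]; print(len(t), cv2.minAreaRect(t[:,:2].astype(np.float32)))
m=(B[...,2]>.235)&(B[...,2]<.26)&(B[...,0]>.14)&(B[...,0]<.165); q=B[m]; print('bow',len(q),np.percentile(q,[1,50,99],axis=0).round(4))
E
```

```text
13.8 [0.693154   0.15001303 0.30807264] 0.2459174788920145 [-0.32868242 -0.27157805 -0.58890177] [-0.54  0.45  0.44  1.15 -0.19  1.58 -0.05]
3461
[[ 0.1065 -0.0094  0.2651]
 [ 0.1129  0.0513  0.2748]
 [ 0.1182  0.0995  0.2766]]
2801 ((0.11232661455869675, 0.03966924920678139), (0.12102639675140381, 0.011849023401737213), 89.87260437011719)
bow 1571 [[ 0.1405 -0.0418  0.2408]
 [ 0.1499  0.006   0.2443]
 [ 0.1553  0.0452  0.2467]]
```

View pics/wrist7.png

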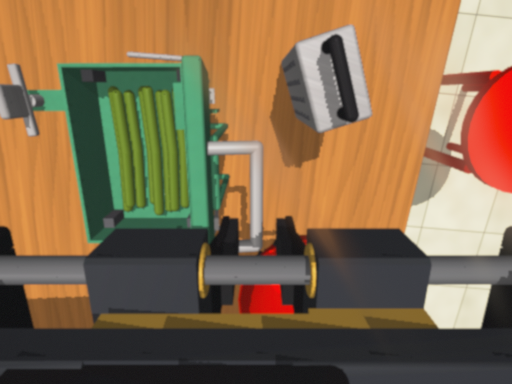

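The lid leans on its stay: its top edge is at column 195 (box x 0.112, z 0.276), and the bow at (235,150) is free of the fingers. The measured pose matches the given open pose. Next I'll move over the top edge.

Request:
{"method": "servo_tool", "body": {
  "dp": [
    [0,-0.3,0.07],
    [0,-0.6,0.07],
    [0,-0.5,0],
    [0,-0.23,0],
    [0,0,0]
  ],
  "yaw": [0,0,0,0,0],
  "fingers": 0.32
}}

```text
time: 14.35
position: [0.6515, 0.1429, 0.3054]
tool_rot: [1.143, 1.251, -1.143]
ft_force: [-0.4, -0.1, -0.3]
grip_width: 0.314
```

```bash
python3 - <<'E'
from h import *
s=ctrl.get_state(); print(s['time'],s['position'],s['grip_width'],s['ft_force'])
im,d=ctrl.get_image('wrist'); save('wrist8',im)
c=np.array([.5434,.133,0]); a=np.radians(5.1); Rb=np.array([[np.cos(a),-np.sin(a),0],[np.sin(a),np.cos(a),0],[0,0,1]])
print((s['position']-c)@Rb)
B=(pts('wrist',d,s)-c)@Rb
m=(B[...,2]>.274)&(B[...,2]<.281)&(abs(B[...,1])<.11)&(B[...,0]>.08)&(B[...,0]<.14)
q=B[m]; print(cv2.minAreaRect(q[:,:2].astype(np.float32)))
E
```

```text
14.35 [0.65149865 0.14292684 0.30538815] 0.31446294961415844 [-0.35818349 -0.08197776 -0.33600337]
[1.08553130e-01 2.78190645e-04 3.05388148e-01]
((0.11222617328166962, 0.01092459261417389), (0.1788238286972046, 0.011322288773953915), 89.89615631103516)
```

View pics/wrist8.png

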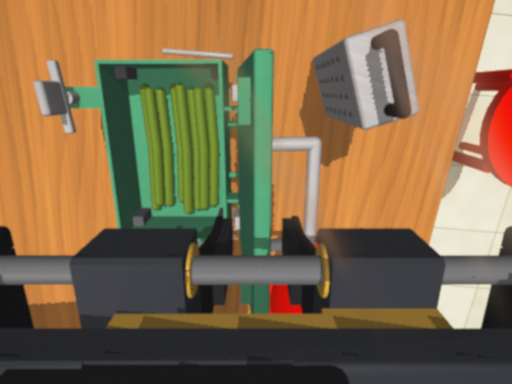

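The panel's top edge, at column 257, lies between the fingers, and the right finger lines up with the gap between panel and bow (283–305). I'll descend.

Request:
{"method": "servo_tool", "body": {
  "dp": [
    [0.4,0.08,0],
    [0.6,0,0],
    [0.6,0,0],
    [0.3,-0.03,0],
    [0,0,0]
  ],
  "yaw": [0,0,0,0,0]
}}

```text
time: 14.9
position: [0.6527, 0.1429, 0.2558]
tool_rot: [1.141, 1.252, -1.146]
ft_force: [-0.0, 0.1, 1.1]
grip_width: 0.318
```

Request:
{"method": "servo_tool", "body": {
  "dp": [
    [0.3,0,0],
    [0.3,0,0],
    [0.2,0,0],
    [0,0,0],
    [0,0,0]
  ],
  "yaw": [0,0,0,0,0]
}}

```text
time: 15.4
position: [0.6538, 0.143, 0.2384]
tool_rot: [1.143, 1.25, -1.143]
ft_force: [-0.0, 0.8, 0.3]
grip_width: 0.323
```

```bash
python3 - <<'E'
from h import *
s=ctrl.get_state(); print(s['time'],s['position'],s['grip_width'],s['ft_force'])
im,d=ctrl.get_image('wrist'); save('wrist9',im)
c=np.array([.5434,.133,0]); a=np.radians(5.1); Rb=np.array([[np.cos(a),-np.sin(a),0],[np.sin(a),np.cos(a),0],[0,0,1]])
print((s['position']-c)@Rb)
E
```

```text
15.4 [0.6537807  0.1430096  0.23841953] 0.32284639851550667 [-0.03530669  0.80103073  0.25214901]
[1.10833504e-01 1.57759139e-04 2.38419529e-01]
```

View pics/wrist9.png

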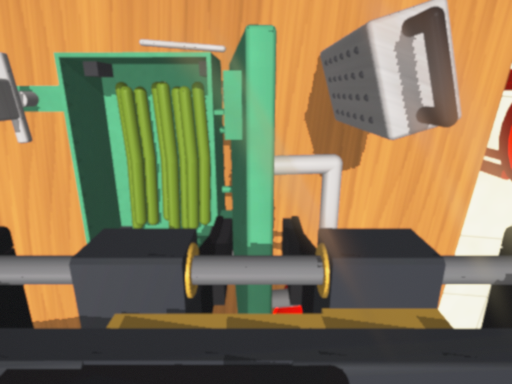

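The panel sits between the fingers with no contact. I'll ease it upright and close.

Request:
{"method": "servo_tool", "body": {
  "dp": [
    [0,-0.15,0],
    [0,-0.2,0],
    [0,-0.2,0],
    [0,-0.2,0],
    [0,0,0]
  ],
  "yaw": [0,0,0,0,0]
}}

```text
time: 15.95
position: [0.6343, 0.1414, 0.2387]
tool_rot: [1.143, 1.251, -1.143]
ft_force: [-0.5, 0.9, 0.2]
grip_width: 0.324
```

Request:
{"method": "servo_tool", "body": {
  "dp": [
    [0,0,0],
    [0,0,0],
    [0,0,0],
    [0,0,0],
    [0,0,0]
  ],
  "yaw": [0,0,0,0,0],
  "fingers": 0,
  "grip_force": 15
}}

```text
time: 16.45
position: [0.6351, 0.1413, 0.2383]
tool_rot: [1.143, 1.25, -1.143]
ft_force: [-0.0, 0.3, 0.1]
grip_width: 0.134
```

```bash
python3 - <<'E'
from h import *
s=ctrl.get_state(); print(s['time'],s['position'],s['grip_width'],s['ft_force'],s['torque'])
im,d=ctrl.get_image('wrist'); save('wrist10',im)
c=np.array([.5434,.133,0]); a=np.radians(5.1); Rb=np.array([[np.cos(a),-np.sin(a),0],[np.sin(a),np.cos(a),0],[0,0,1]])
print((s['position']-c)@Rb)
E
```

```text
16.45 [0.63507318 0.1413294  0.23826517] 0.13371585372745098 [-0.00802914  0.25752311  0.09812875] [-0.08897958  0.14423488 -0.02322299]
[9.20506900e-02 1.47202421e-04 2.38265170e-01]
```

View pics/wrist10.png

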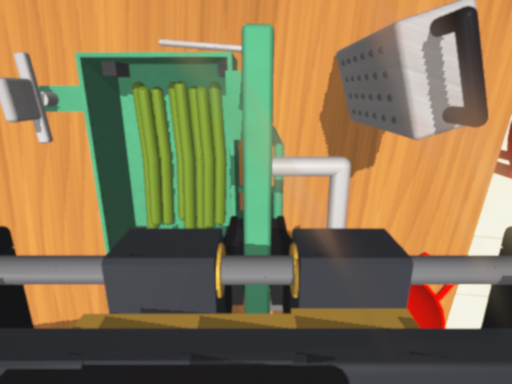

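The gripped panel stands upright at column 257, 11.7 mm wide between the pads. I'll lift with a firmer grip.

Request:
{"method": "servo_tool", "body": {
  "dp": [
    [0,0,0],
    [0,0,0],
    [0,0,0],
    [-0.1,0,0],
    [-0.2,0,0]
  ],
  "yaw": [0,0,0,0,0],
  "grip_force": 45
}}

```text
time: 17.0
position: [0.6343, 0.1412, 0.2446]
tool_rot: [1.141, 1.252, -1.145]
ft_force: [-0.1, 0.6, -4.2]
grip_width: 0.134
```

Request:
{"method": "servo_tool", "body": {
  "dp": [
    [-0.3,0,0],
    [-0.3,0,0],
    [-0.3,0,0],
    [-0.3,0,0],
    [-0.3,0,0]
  ],
  "yaw": [0,0,0,0,0]
}}

```text
time: 17.5
position: [0.6351, 0.1413, 0.2842]
tool_rot: [1.143, 1.25, -1.143]
ft_force: [0.2, -0.5, -5.1]
grip_width: 0.129
```

```bash
python3 - <<'E'
from h import *
s=ctrl.get_state(); print(s['time'],s['position'],s['grip_width'],s['ft_force'],s['torque'])
im,d=ctrl.get_image('wrist'); save('wrist11',im)
d=np.load('top0.npy'); W=pts('top',d)
ci=ctrl.camera_info('top')
# slot region
m=(W[...,0]>.46)&(W[...,0]<.60)&(W[...,1]>-.29)&(W[...,1]<.01)&(W[...,2]>-.02)
fl=m&(W[...,2]>.007)&(W[...,2]<.02); q=W[fl]; print('floor',len(q),cv2.minAreaRect(q[:,:2].astype(np.float32)))
hi=m&(W[...,2]>.085); q=W[hi]; print('hi',len(q),np.round(q[:40],3).tolist())
im=cv2.imread('pics/top0.png'); cv2.imwrite('pics/rackz.png',cv2.resize(im[175:240,240:345],None,fx=7,fy=7,interpolation=cv2.INTER_CUBIC))
E
```

```text
17.5 [0.63514818 0.14134089 0.28420143] 0.128526351335594 [ 0.19999308 -0.51505289 -5.05218071] [-1.13246115e-01  1.82559132e-02  1.77644208e-05]
floor 991 ((0.5284863114356995, -0.1426069140434265), (0.2894911468029022, 0.13123540580272675), 87.66094970703125)
hi 293 [[0.561, -0.008, 0.102], [0.561, -0.011, 0.101], [0.561, -0.015, 0.103], [0.561, -0.018, 0.1], [0.561, -0.021, 0.102], [0.558, -0.008, 0.105], [0.558, -0.012, 0.099], [0.558, -0.015, 0.102], [0.558, -0.018, 0.102], [0.558, -0.021, 0.103], [0.558, -0.024, 0.105], [0.558, -0.028, 0.109], [0.558, -0.031, 0.107], [0.558, -0.034, 0.1], [0.558, -0.037, 0.104], [0.558, -0.04, 0.106], [0.559, -0.044, 0.1], [0.558, -0.047, 0.104], [0.559, -0.05, 0.101], [0.559, -0.053, 0.102], [0.559, -0.057, 0.103], [0.559, -0.06, 0.103], [0.559, -0.063, 0.1], [0.559, -0.066, 0.101], [0.559, -0.07, 0.101], [0.559, -0.073, 0.1], [0.559, -0.076, 0.097], [0.555, -0.034, 0.103], [0.555, -0.037, 0.107], [0.555, -0.041, 0.1], [0.555, -0.044, 0.102], [0.555, -0.047, 0.103], [0.555, -0.05, 0.104], [0.555, -0.053, 0.104], [0.556, -0.057, 0.097], [0.556, -0.06, 0.104], [0.556, -0.063, 0.105], [0.556, -0.066, 0.103], [0.556, -0.07, 0.101], [0.556, -0.073, 0.102]]
```

View pics/wrist11.png

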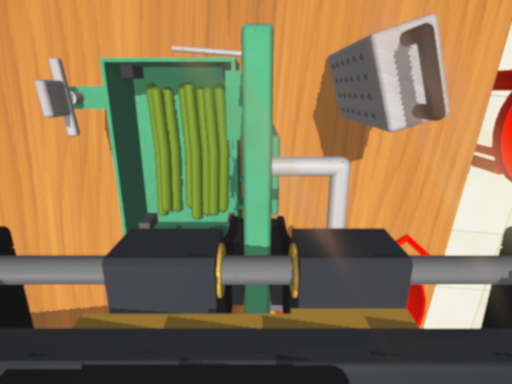

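View pics/rackz.png

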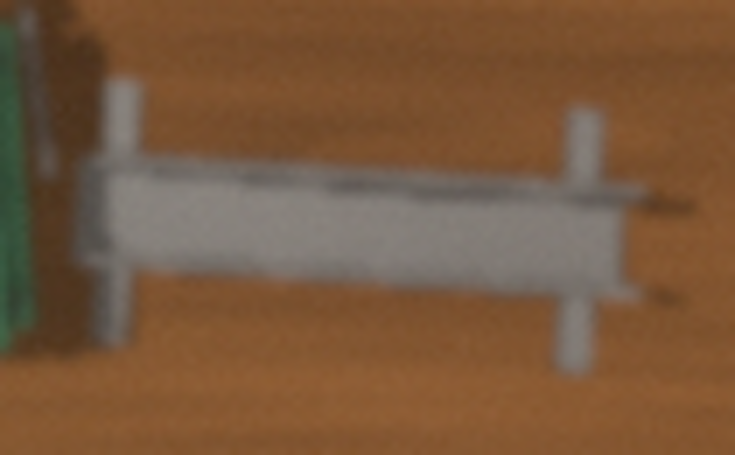

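The lid is off its pins: the load is 5 N and the gripped panel is unchanged at column 257. In the enlarged rack picture, the slot plate runs from (105,215) to (615,245) with a fence along each side. I'll fit the fence lines.

```bash
python3 - <<'E'
from h import *
W=pts('top',np.load('top0.npy'))
m=(W[...,0]>.46)&(W[...,0]<.60)&(W[...,1]>-.29)&(W[...,1]<.01)
q=W[m&(W[...,2]>.09)]
a0=np.radians(-3); 
for mid in [0.531]:
    off=q[:,0]-(mid+(q[:,1]+.135)*np.tan(-a0)*1)
    for nm,g in [('rear',off>0),('front',off<0)]:
        p=q[g]; vx,vy,x0,y0=cv2.fitLine(p[:,:2].astype(np.float32),cv2.DIST_HUBER,0,.001,.001).ravel()
        xm=x0+vx/vy*(-.135-y0); print(nm,len(p),'x at y=-.135',xm,'yaw',np.degrees(np.arctan(-vx/vy)),'y range',p[:,1].min(),p[:,1].max(),'z',np.median(p[:,2]))
# floor plate
k=W[m&(W[...,2]>.004)&(W[...,2]<.02)]
t=np.radians(-3); 
# rack cross feet ignored: restrict near slot
for y in np.arange(-.25,-.02,.02):
    b=k[(abs(k[:,1]-y)<.005)]; print(round(y,2),np.round([b[:,0].min(),b[:,0].max()],4) if len(b) else None,end=';')
k2=k[abs(k[:,0]-.53)<.012]; print('plate y',k2[:,1].min(),k2[:,1].max())
# scene check
d=ctrl.get_image('scene')[1]; S=pts('scene',d)
m=(S[...,0]>.46)&(S[...,0]<.60)&(S[...,1]>-.29)&(S[...,1]<.01)&(S[...,2]>.09)&(S[...,2]<.115)
q=S[m]; off=q[:,0]-(.531+(q[:,1]+.135)*.05)
for g in (off>0,off<0):
    p=q[g]
    if len(p)>10:
        vx,vy,x0,y0=cv2.fitLine(p[:,:2].astype(np.float32),cv2.DIST_HUBER,0,.001,.001).ravel(); print('scene',len(p),x0+vx/vy*(-.135-y0),np.degrees(np.arctan(-vx/vy)),p[:,1].min(),p[:,1].max())
E
```

```text
rear 147 x at y=-.135 0.55368066 yaw -2.468988 y range -0.25961736256938867 -0.008246788349404127 z 0.10258970349675245
front 146 x at y=-.135 0.50766957 yaw -2.2930355 y range -0.25714956140532447 -0.006033984349158468 z 0.10231666123242544
-0.25 [0.4614 0.5896];-0.23 [0.4678 0.5961];-0.21 [0.4742 0.5922];-0.19 [0.4842 0.5987];-0.17 [0.4631 0.5845];-0.15 [0.4627 0.5666];-0.13 [0.4831 0.5942];-0.11 [0.5138 0.5519];-0.09 [0.4651 0.5689];-0.07 [0.4611 0.6   ];-0.05 [0.485  0.5542];-0.03 [0.4672 0.5988];plate y -0.2868654616200393 0.005053564793947172
scene 122 0.5557684 -2.1376076 -0.2641831953422968 -0.007931872630766112
scene 117 0.5100686 -2.3138263 -0.2609048557690277 -0.008846215948898672
```

Request:
{"method": "servo_tool", "body": {
  "dp": [
    [-0.3,-0.1,0],
    [-0.3,-0.3,0],
    [-0.2,-0.34,0.3],
    [0,-0.34,0.6],
    [0,-0.34,0.75]
  ],
  "yaw": [0,0,0,0,0]
}}

```text
time: 18.1
position: [0.6025, 0.0957, 0.3035]
tool_rot: [1.143, 1.25, -1.142]
ft_force: [-0.2, -1.1, -3.7]
grip_width: 0.133
```

Request:
{"method": "servo_tool", "body": {
  "dp": [
    [0,-0.34,0.85],
    [0,-0.34,0.85],
    [0,-0.34,0.85],
    [0,-0.34,0.85],
    [0,-0.34,0.85]
  ],
  "yaw": [0,0,0,0,0]
}}

```text
time: 18.6
position: [0.5693, -0.0161, 0.3032]
tool_rot: [1.145, 1.249, -1.145]
ft_force: [-0.0, -0.3, -4.3]
grip_width: 0.137
```

Request:
{"method": "servo_tool", "body": {
  "dp": [
    [0,-0.34,0.85],
    [0,-0.34,0.85],
    [0,-0.34,0.85],
    [0,-0.34,0.85],
    [0,-0.3,0.7]
  ],
  "yaw": [0,0,0,0,0]
}}

```text
time: 19.1
position: [0.5364, -0.1223, 0.3032]
tool_rot: [1.146, 1.248, -1.146]
ft_force: [-0.3, -0.9, -4.8]
grip_width: 0.13
```

Request:
{"method": "servo_tool", "body": {
  "dp": [
    [0,0,0.3],
    [0,0,0.3],
    [0,0,0],
    [0,0,0],
    [0,0,0]
  ],
  "yaw": [0,0,0.4,0.6,0.24]
}}

```text
time: 19.6
position: [0.5399, -0.1328, 0.3031]
tool_rot: [1.239, 1.19, -1.239]
ft_force: [-0.5, -0.1, -5.2]
grip_width: 0.131
```

```bash
python3 - <<'E'
from h import *
s=ctrl.get_state(); print(s['time'],s['position'],s['grip_width'],s['ft_force'],s['joint_positions'].round(2))
M=R.from_rotvec(s['tool_rot']).as_matrix(); print(np.degrees(np.arctan2(M[1,1],M[0,1])))
im,d=ctrl.get_image('wrist'); save('wrist12',im); np.savez('w12.npz',d=d,tr=s['tool_rot'],p=s['position'])
im2,d2=ctrl.get_image('scene'); save('scene12',cv2.resize(im2[80:290,130:400],None,fx=2.9,fy=2.8))
W=pts('wrist',d,s)
q=W[(W[...,2]>.09)&(W[...,2]<.115)&(W[...,0]>.47)&(W[...,0]<.6)&(W[...,1]>-.27)&(W[...,1]<.0)]
print(len(q))
for lo,hi in [(.49,.52),(.54,.575)]:
    p=q[(q[:,0]>lo)&(q[:,0]<hi)]
    if len(p)>10:
        vx,vy,x0,y0=cv2.fitLine(p[:,:2].astype(np.float32),cv2.DIST_HUBER,0,.001,.001).ravel(); print(len(p),x0+vx/vy*(-.135-y0),np.degrees(np.arctan(-vx/vy)),p[:,1].min(),p[:,1].max())
E
```

```text
19.6 [ 0.53994678 -0.1328002   0.30306325] 0.13115053702794885 [-0.49562833 -0.114045   -5.15979446] [-0.37  0.09  0.62  1.58 -0.05  1.49  0.2 ]
-2.3365734146535297
707
510 0.51011884 -2.3402252 -0.20262857888596772 -0.008258838650671299
197 0.55791056 -2.305391 -0.20843928358715977 -0.010088877430104864
```

View pics/wrist12.png

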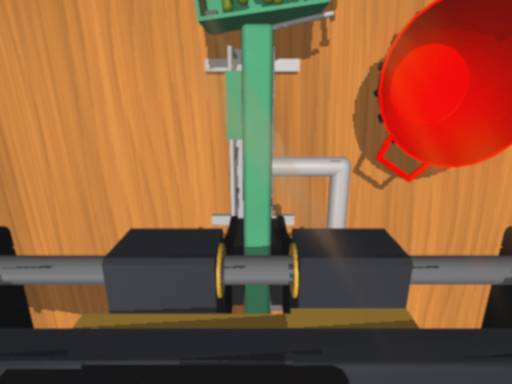

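View pics/scene12.png

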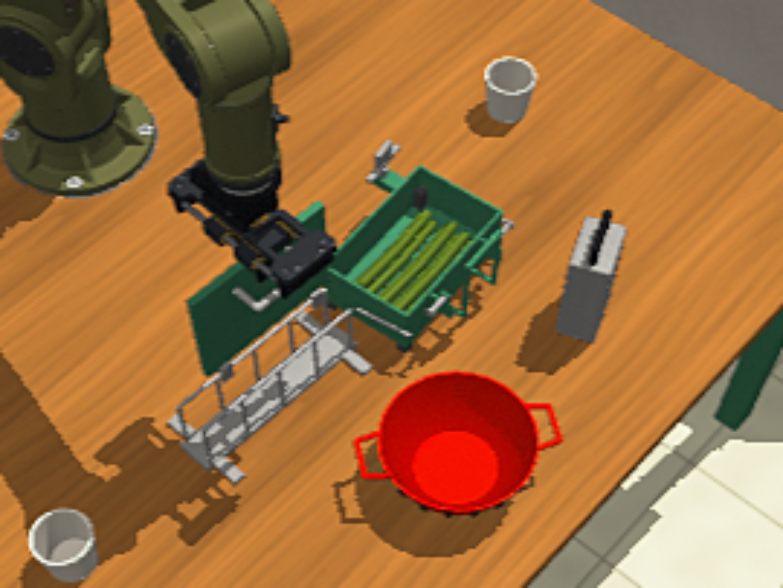

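The wrist view shows the lid edge-on at column 257, above the slot. The left fence shows at column 233, so the lid sits about 6 mm too far rearward. The colander at (440,90) is clear. The scene view confirms the lid hangs upright over the rack. I'll correct the offset and lower.

Request:
{"method": "servo_tool", "body": {
  "dp": [
    [0,-0.13,0.04],
    [0,-0.13,0],
    [0.5,0,0],
    [0.7,0,0],
    [0.4,0,0]
  ],
  "yaw": [0,0,0,0,0]
}}

```text
time: 20.2
position: [0.5323, -0.1337, 0.2612]
tool_rot: [1.238, 1.192, -1.24]
ft_force: [-1.2, -0.0, -3.7]
grip_width: 0.137
```

```bash
python3 - <<'E'
from h import *
s=ctrl.get_state(); print(s['time'],s['position'],s['grip_width'],s['ft_force'])
im,d=ctrl.get_image('wrist'); save('wrist13',im)
im2,d2=ctrl.get_image('scene'); save('scene13',cv2.resize(im2[150:270,170:310],None,fx=5,fy=5))
W=pts('scene',d2)
# lid far(+x) face plane via scene
a=np.radians(-2.34); c=np.array([.5335,-.134,0]); Rb=np.array([[np.cos(a),-np.sin(a),0],[np.sin(a),np.cos(a),0],[0,0,1]])
B=(W-c)@Rb
hsv=cv2.cvtColor(im2,cv2.COLOR_RGB2HSV); g=(hsv[...,0]>55)&(hsv[...,0]<95)&(hsv[...,1]>80)
m=g&(abs(B[...,0])<.03)&(abs(B[...,1])<.1)&(B[...,2]>.115)
q=B[m]
q=q[q[:,0]>np.median(q[:,0])-.006]; q=q[q[:,2]<.245]
A=np.c_[q[:,2]-.1,q[:,1],np.ones(len(q))]; x=np.linalg.lstsq(A,q[:,0],rcond=None)[0]; print(len(q),'tilt,yaw,x@z.1',x, 'z range',q[:,2].min(),q[:,2].max())
W=pts('wrist',d,s); q=W[(W[...,2]>.09)&(W[...,2]<.115)&(W[...,0]>.47)&(W[...,0]<.6)&(W[...,1]>-.27)&(W[...,1]<.0)]
for lo,hi in [(.49,.52),(.545,.575)]:
    p=q[(q[:,0]>lo)&(q[:,0]<hi)]
    if len(p)>10:
        vx,vy,x0,y0=cv2.fitLine(p[:,:2].astype(np.float32),cv2.DIST_HUBER,0,.001,.001).ravel(); print(len(p),x0+vx/vy*(-.135-y0),np.degrees(np.arctan(-vx/vy)))
E
```

```text
20.2 [ 0.53228111 -0.13371572  0.26122433] 0.13681699399684405 [-1.15679722 -0.01383482 -3.74757433]
469 tilt,yaw,x@z.1 [0.0098264  0.00480935 0.00210963] z range 0.13017626726176412 0.24474629474857834
634 0.51015854 -2.2611384
932 0.5557727 -2.3199258
```

View pics/wrist13.png

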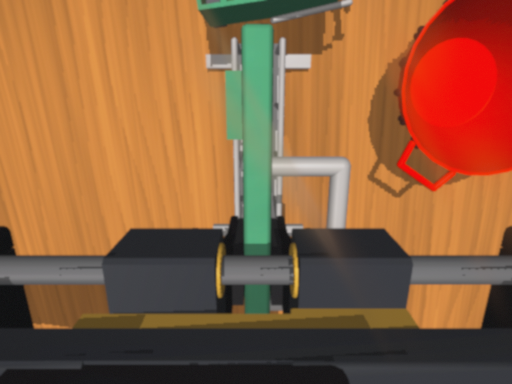

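View pics/scene13.png

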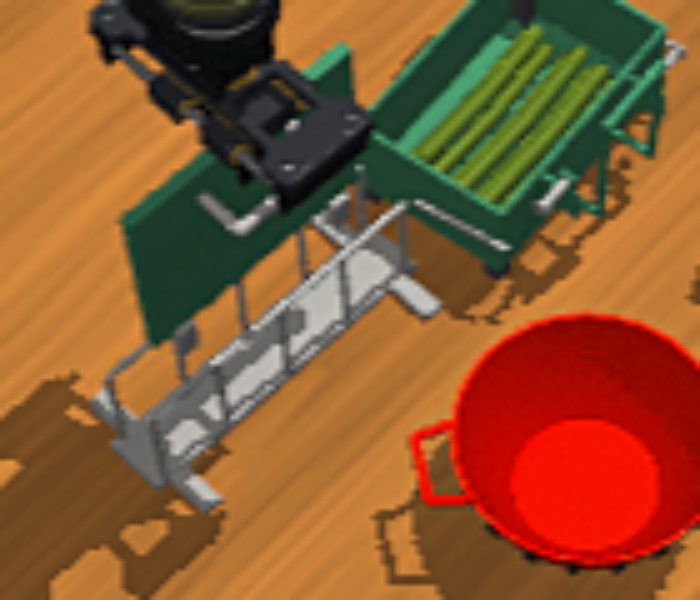

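Both fences show evenly either side of the lid, at columns 236 and 281 with the lid at 257, and the lid's tilt measures 0.01 rad. Lowering now.

Request:
{"method": "servo_tool", "body": {
  "dp": [
    [0.4,0.03,0],
    [0.5,0,0],
    [0.5,0,0],
    [0.5,0,0],
    [0.3,0,0]
  ],
  "yaw": [0,0,0,0,0]
}}

```text
time: 20.8
position: [0.5332, -0.1339, 0.2065]
tool_rot: [1.238, 1.191, -1.24]
ft_force: [-0.0, 0.3, -3.7]
grip_width: 0.136
```

Request:
{"method": "servo_tool", "body": {
  "dp": [
    [0.4,0,0],
    [0.4,0,0],
    [0.4,0,0],
    [0.2,0,0],
    [0.1,0,0]
  ],
  "yaw": [0,0,0,0,0]
}}

```text
time: 21.3
position: [0.5337, -0.134, 0.1701]
tool_rot: [1.239, 1.19, -1.239]
ft_force: [0.0, -0.3, -5.5]
grip_width: 0.131
```

Request:
{"method": "servo_tool", "body": {
  "dp": [
    [0.1,0,0],
    [0.1,0,0],
    [0.08,0,0],
    [0,0,0],
    [0,0,0]
  ],
  "yaw": [0,0,0,0,0]
}}

```text
time: 21.8
position: [0.5341, -0.1341, 0.164]
tool_rot: [1.239, 1.19, -1.239]
ft_force: [0.1, -0.8, -4.2]
grip_width: 0.133
```

Request:
{"method": "servo_tool", "body": {
  "dp": [
    [0.06,0,0],
    [0.06,0,0],
    [0.06,0,0],
    [0.04,0,0],
    [0,0,0]
  ],
  "yaw": [0,0,0,0,0]
}}

```text
time: 22.3
position: [0.5338, -0.134, 0.1581]
tool_rot: [1.239, 1.19, -1.239]
ft_force: [-0.2, 0.0, -4.1]
grip_width: 0.133
```

Request:
{"method": "servo_tool", "body": {
  "dp": [
    [0.04,0,0],
    [0.04,0,0],
    [0.04,0,0],
    [0,0,0],
    [0,0,0]
  ],
  "yaw": [0,0,0,0,0]
}}

```text
time: 22.8
position: [0.5346, -0.1341, 0.1577]
tool_rot: [1.24, 1.189, -1.237]
ft_force: [-3.7, 1.2, 10.5]
grip_width: 0.134
```

Touchdown: the force rose to +10 N at z 0.158, as expected. I'll ease off, loosen the fingers slightly and lean the lid gently onto the rear fence.

Request:
{"method": "servo_tool", "body": {
  "dp": [
    [-0.05,0,0],
    [0,0,0],
    [0,0,0],
    [0,0,0],
    [0,0,0]
  ],
  "yaw": [0,0,0,0,0]
}}

```text
time: 23.3
position: [0.5344, -0.1341, 0.1578]
tool_rot: [1.24, 1.189, -1.238]
ft_force: [-2.4, 0.1, 6.4]
grip_width: 0.137
```

Request:
{"method": "servo_tool", "body": {
  "dp": [
    [0,0,0],
    [0,0,0],
    [0,0,0],
    [0,0,0],
    [0,0,0]
  ],
  "yaw": [0,0,0,0,0],
  "fingers": 0.24
}}

```text
time: 23.8
position: [0.5339, -0.1341, 0.1564]
tool_rot: [1.239, 1.19, -1.239]
ft_force: [-0.5, -0.1, 0.2]
grip_width: 0.239
```

```bash
python3 - <<'E'
from h import *
s=ctrl.get_state(); print(s['time'],s['position'],s['grip_width'],s['ft_force'])
im,d=ctrl.get_image('wrist'); save('wrist14',im)
E
```

```text
23.8 [ 0.53394495 -0.13406409  0.15639398] 0.23897703638063855 [-0.53154518 -0.14895129  0.17375358]
```

View pics/wrist14.png

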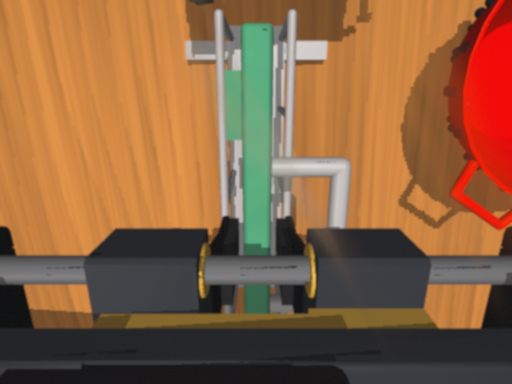

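The lid stands by itself at column 257, between the fences at 222 and 291, and the fingers are free. Next I'll guide it to the rear fence.

Request:
{"method": "servo_tool", "body": {
  "dp": [
    [0,0.08,0],
    [0,0.1,0],
    [0,0.1,0],
    [0,0.1,0],
    [0,0.1,0]
  ],
  "yaw": [0,0,0,0,0]
}}

```text
time: 24.35
position: [0.5462, -0.1345, 0.1565]
tool_rot: [1.239, 1.19, -1.239]
ft_force: [0.2, -0.3, -0.3]
grip_width: 0.244
```

Request:
{"method": "servo_tool", "body": {
  "dp": [
    [0,0.1,0],
    [0,0.1,0],
    [0,0.1,0],
    [0,0.1,0],
    [0,0,0]
  ],
  "yaw": [0,0,0,0,0]
}}

```text
time: 24.85
position: [0.5563, -0.1349, 0.1566]
tool_rot: [1.239, 1.19, -1.239]
ft_force: [-0.0, 0.6, -0.3]
grip_width: 0.239
```

```bash
python3 - <<'E'
from h import *
s=ctrl.get_state(); print(s['time'],s['position'],s['grip_width'],s['ft_force'])
im,d=ctrl.get_image('wrist'); save('wrist15',im)
im2,d2=ctrl.get_image('scene'); save('scene15',cv2.resize(im2[150:270,170:310],None,fx=5,fy=5))
E
```

```text
24.85 [ 0.55628312 -0.13491499  0.15655151] 0.239220617001213 [-0.00790787  0.61051719 -0.32551115]
```

View pics/wrist15.png

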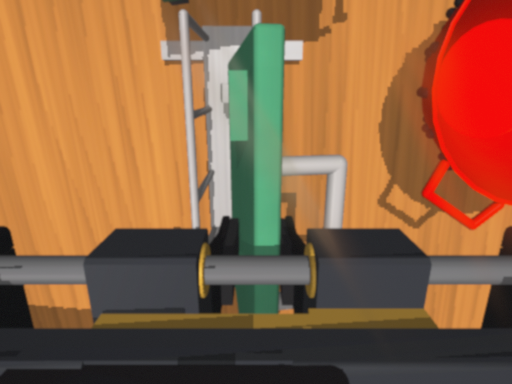

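View pics/scene15.png

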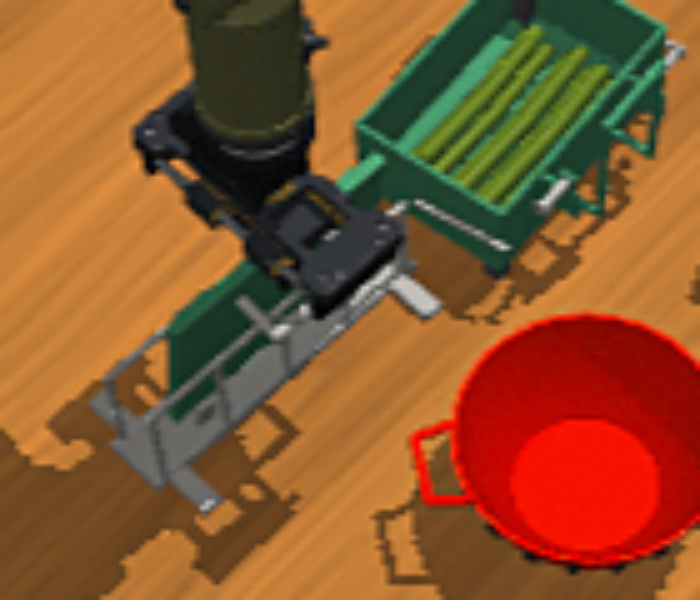

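Request:
{"method": "servo_tool", "body": {
  "dp": [
    [0,0.08,0],
    [0,0.08,0],
    [0,0.08,0],
    [0,0,0],
    [0,0,0]
  ],
  "yaw": [0,0,0,0,0]
}}

```text
time: 25.45
position: [0.5618, -0.1352, 0.1564]
tool_rot: [1.239, 1.19, -1.239]
ft_force: [-0.4, 0.1, -1.4]
grip_width: 0.24
```

```bash
python3 - <<'E'
from h import *
s=ctrl.get_state(); print(s['time'],s['position'],s['grip_width'],s['ft_force'])
im,d=ctrl.get_image('wrist'); save('wrist16',im)
a=np.radians(-2.34); c=np.array([.5335,-.134,0]); Rb=np.array([[np.cos(a),-np.sin(a),0],[np.sin(a),np.cos(a),0],[0,0,1]])
B=(pts('wrist',d,s)-c)@Rb
m=np.zeros(B.shape[:2],bool); m[20:235,200:300]=1
hsv=cv2.cvtColor(im,cv2.COLOR_RGB2HSV); g=(hsv[...,0]>55)&(hsv[...,0]<95)&(hsv[...,1]>80)
q=B[m&g&(B[...,2]>.15)]; top=q[q[:,2]>np.percentile(q[:,2],98)-.004]; print('top edge',np.percentile(top,[2,50,98],axis=0).round(4))
q=B[m&g]; 
for z in np.arange(.06,.2,.02):
    b=q[abs(q[:,2]-z)<.005]
    if len(b)>10: print(round(z,2),np.percentile(b[:,0],[5,50,95]).round(4))
E
```

```text
25.45 [ 0.56179859 -0.13518844  0.15637458] 0.239842932030968 [-0.39223071  0.1443534  -1.44350691]
top edge [[0.0256 0.0196 0.1927]
 [0.0309 0.0655 0.1946]
 [0.0365 0.0988 0.1962]]
0.06 [0.0003 0.0005 0.0007]
0.08 [0.0026 0.0036 0.0044]
0.1 [0.0066 0.0074 0.0083]
0.12 [0.0104 0.0113 0.0122]
0.14 [0.0143 0.0151 0.016 ]
0.16 [0.0181 0.0191 0.0228]
0.18 [0.0148 0.0195 0.0233]
0.2 [0.0263 0.0286 0.0333]
```

View pics/wrist16.png

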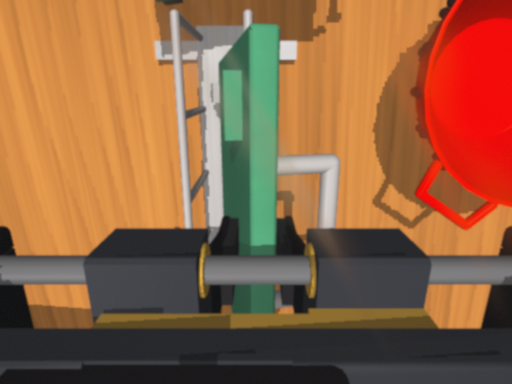

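The lid is leaning 0.19 rad. Its rear face is at x ≈ +0.020, which is the rear fence's inner side, and its top edge at (264,130) is clear of both fingers. I'll open a little more and lift out.

Request:
{"method": "servo_tool", "body": {
  "dp": [
    [0,0,0],
    [0,0,0],
    [-0.2,0,0],
    [-0.4,0,0],
    [-0.5,0,0]
  ],
  "yaw": [0,0,0,0,0],
  "fingers": 0.3
}}

```text
time: 26.0
position: [0.5619, -0.1352, 0.1849]
tool_rot: [1.239, 1.19, -1.239]
ft_force: [0.9, -1.0, 0.6]
grip_width: 0.298
```

Request:
{"method": "servo_tool", "body": {
  "dp": [
    [-0.6,0,0],
    [-0.8,0,0],
    [-0.8,0,0],
    [-0.8,0,0],
    [-0.6,0,0]
  ],
  "yaw": [0,0,0,0,0]
}}

```text
time: 26.5
position: [0.5625, -0.1355, 0.2769]
tool_rot: [1.24, 1.188, -1.237]
ft_force: [-0.6, -0.5, 0.7]
grip_width: 0.298
```

Request:
{"method": "servo_tool", "body": {
  "dp": [
    [0,-0.8,0],
    [0,-0.8,0],
    [0,-0.8,0],
    [0,-0.8,0],
    [0,0,0]
  ],
  "yaw": [0,0,0,0,0]
}}

```text
time: 27.0
position: [0.4805, -0.1325, 0.2752]
tool_rot: [1.241, 1.19, -1.238]
ft_force: [-0.2, 0.2, 0.1]
grip_width: 0.302
```

Request:
{"method": "servo_tool", "body": {
  "dp": [
    [0,0,0],
    [0,0,0],
    [0,0,0],
    [0,0,0],
    [0,0,0]
  ],
  "yaw": [0,0,0,0,0]
}}

```text
time: 27.5
position: [0.4822, -0.132, 0.2739]
tool_rot: [1.238, 1.19, -1.239]
ft_force: [-0.7, -0.4, -0.1]
grip_width: 0.301
```

```bash
python3 - <<'E'
from h import *
s=ctrl.get_state(); print(s['time'],s['position'],s['grip_width'],s['ft_force'])
im,d=ctrl.get_image('wrist'); save('wrist17',im)
im2,d2=ctrl.get_image('scene'); save('scene17',cv2.resize(im2[80:290,130:400],None,fx=2.9,fy=2.8))
it,dt=ctrl.get_image('top'); save('top17',cv2.resize(it[90:260,80:420],None,fx=2.3,fy=2.3))
W=pts('top',dt)
for l in ['cup_a','colander','grater']:
    for k in ctrl.cut_out('top',l)[:2]:
        p=W[k['region']]; p=p[np.isfinite(p[:,2])]; print(l,round(k['score'],2),np.round(k['extent']),np.percentile(p,50,axis=0).round(3))
a=np.radians(-2.34); c=np.array([.5335,-.134,0]); Rb=np.array([[np.cos(a),-np.sin(a),0],[np.sin(a),np.cos(a),0],[0,0,1]])
B=(pts('scene',d2)-c)@Rb
hsv=cv2.cvtColor(im2,cv2.COLOR_RGB2HSV); g=(hsv[...,0]>55)&(hsv[...,0]<95)&(hsv[...,1]>80)
q=B[g&(abs(B[...,1])<.11)&(abs(B[...,0])<.08)&(B[...,2]>.11)]; q=q[np.isfinite(q[:,2])]
print('lid',len(q),np.percentile(q,[1,50,99],axis=0).round(4))
E
```

```text
27.5 [ 0.48220512 -0.13198762  0.27386822] 0.30063812732216383 [-0.66646939 -0.42824997 -0.14469884]
cup_a 0.75 [376. 203. 403. 225.] [ 0.517 -0.478  0.034]
cup_a 0.67 [ 90. 224. 123. 245.] [0.432 0.49  0.038]
colander 0.64 [234. 104. 304. 159.] [ 0.793 -0.058  0.033]
grater 0.56 [159. 122. 197. 154.] [0.744 0.235 0.167]
lid 492 [[-0.0105 -0.0983  0.1129]
 [ 0.0298 -0.0028  0.1758]
 [ 0.0372  0.0969  0.6219]]
```

View pics/scene17.png

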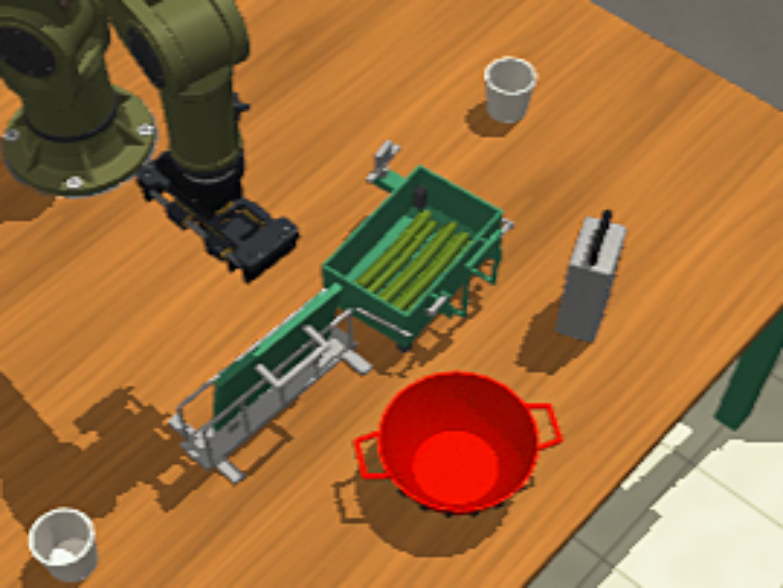

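View pics/top17.png

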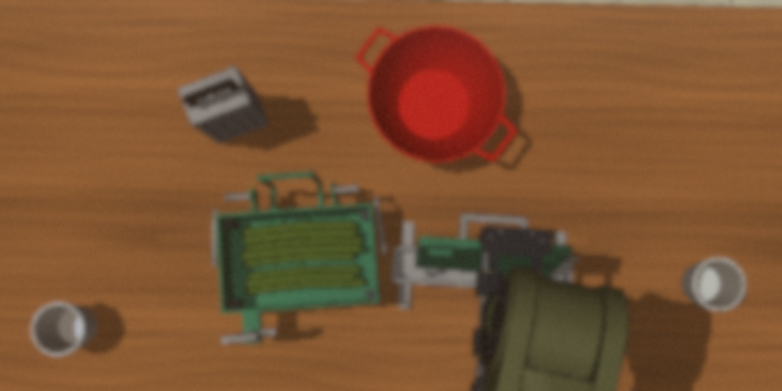

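View pics/wrist17.png

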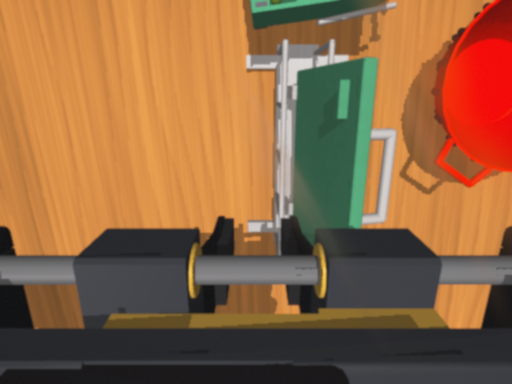

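The scene view shows the lid standing in the rack slot at (280,350), leaning on its rear fence, with the gripper well clear. In the top view the cups, colander and grater are where they were at the start. I'll hand the job in.

```bash
python3 - <<'E'
from h import *
print(ctrl.close_job())
E
```

```text
the job is handed in; nothing more can be done
None
```

The lid is off the box and standing, ears down, in the rack slot. I handed the job in after about 28 s of the 72 s allowed.

- **Knob:** I turned it to about −85°, and the wrist view showed its bar parallel to the front edge and clear of the lid.
- **Opening:** I raised the lid by its bow along the hinge arc until it leaned on the stay, then let go. Its measured pose there matched the given open pose.
- **Lifting off:** I took the lid by its top edge, eased it upright and lifted it straight off its pins. The load was about 5 N.
- **Placing:** I lowered it into the slot, and the force at touchdown peaked at about 10 N. I then leaned it onto the rear fence, loosened the fingers and backed away.

**Last checks:**
- The lid stands in the slot, leaning 0.19 rad with its rear face at the fence's inner side.
- The gripper is clear of everything, and the wrist force is near zero.
- The cups and colander were found within about a pixel or two of their starting places, apart from one cup's left edge, which read 4 pixels off. The grater's median position differed more, but its outline in the picture had not moved.
- The three cameras disagreed by up to 3 mm on where the rack is. I used a middle value, and the slot had more clearance than that.

No check failed.

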